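Load the TLC plate and click the spotting head into its notch

ROBOT

A 7-joint arm with a two-finger parallel gripper is mounted at the origin on the work surface. World frame = base frame: x ahead of the robot, y to its left, z up, the work surface at z = 0. Lengths are in m, angles in rad, forces in N, time in s.
With the tool pointing down it reaches from about 0.4 to 0.85 m from the base axis. Payload 4.5 kg.
Tool frame: the origin (TCP) lies where the fingers leave the gripper's body, on its centre line; the fingertips stand 64 mm ahead of it and the grasp point (between the pads) lies 45 mm ahead of it; z points along the fingers, y is the line along which they close (so a half turn about z gives the same grasp; the last joint's range is limited). The gripper opens to 88 mm and grips with 3 to 60 N. Pads are 18 mm wide; open, the fingers measure 123 mm over their backs; the gripper's body (75 mm by 187 mm) begins 45 mm behind the grasp point.
Start: joints at [-1.17, 0.689, -0.195, 1.565, 0.157, 0.902, -0.215], TCP at [0.224, 0.583, 0.303] pointing down, gripper open.
Joint ranges: [-3.01, 3.01], [-0.46, 2.08], [-1.47, 1.51], [0.13, 2.56], [-1, 4.14], [0.04, 2.09], [-2.66, 2.66]. Speed limits (rad/s): [2.57, 2.57, 3.14, 3.14, 3.14, 3.14, 3.14].

INTERFACE

Orientations are given as a unit quaternion [x, y, z, w].
In Python, from plant import r gives the robot as it stands.
- The arm moves only by the tool play_rows, never from a script. Its arguments are lists of equal length, an entry for each row: "translation": the shift along the tool's x, y, z in m, a list of three; "delta_rot": the turn, a rotation vector about the tool's x, y, z in degrees, a list of three; "grip": the opening, from -1 (shut) to 1 (fully open). In form: {"translation": [[x, y, z], ...], "delta_rot": [[rx, ry, rz], ...], "grip": [grip, ...]}. A call has 1 to 20 rows; each row shifts and turns the commanded pose from where the row before left it, along the tool's axes as they then stand; what a row does not reach is not made up. A row lasts 1/8 s, in which the tool goes at most 62.5 mm and 10.7 degrees, less where a joint would pass 70% of its speed; a pose out of reach is approached as far as the arm can. A call with a gripper value outside its range is refused whole. The fingers move at their own pace and stop on an object; "squeeze" is the grip in N (left out, the last holds). Time passes only in rows, so rows that do not move let the fingers close. It gives the time, the measured TCP pose, the force, the opening and the grip force at its end, in the units of the state.
- r.get_state(): the state, without advancing time (a new reading comes with each control period).
- r.snapshot(name): name is "scene" or "top" or "wrist"; returns the picture (400x640x3 uint8, blue, green, red); there is no depth.
- r.get_calibration(name): a dict with "intrinsics" (3x3 intrinsics, pixels), "k1" (the pictures are not rectified: a ray, as slopes to the right and down, at radius r is drawn at 1 + k1 r^2 times it, then the intrinsics apply), "eye" and "rotation" of the camera in the world. Camera axes: x right, y up, looking along -z (the intrinsics and any distortion apply to the point x, -y, -z); pixel columns grow to the right and rows downward; lengths in m; the calibration is good to about 2 mm. A picture is of the moment at which its call begins: read the wrist's pose just before it. get_calibration takes no time and is no camera call; for the wrist camera it gives the pose at the moment of the call.
- r.finish_job(): hands the job in; it is judged then, once.
Trained networks look in the newest picture that a camera, given by its name, has taken for a name from the list of things; names that differ only in an ending like _2 or _b are one class to them, and where a whole thing is asked for, a point or a joint stands for the part that bears it (a point fixed in the world has none). Each returns a list of dicts, best first, with "confidence" (0 to 1); they miss things now and then, are a little off and sometimes report something else, mostly with a low value. They report only what shows in the picture. A call takes as long as a camera call. They do not tell look-alikes from the thing itself.
- r.look_for(camera, target): "point" ([x, y, z] in m, in world coordinates, good to about 4 mm: the middle of the surface that is visible of it).
- r.silhouettes(camera, target): "pixels" (400x640 bool, what is visible of it).
The state is a dict: "clock": time; "q": joint angles; "qd": joint speeds; "joint_torque": joint torques, N m; "tool_pos": TCP position; "eef_rot": TCP orientation; "contact_force": force on the tool from outside, world axes, zero at the start; "moment": the same for the moment, N m; "opening": opening from 0.0 (shut) to 1.0 (fully open); "finger_force": force on a finger pad.
Only numpy, scipy, OpenCV 4.12 (cv2) and the standard library are available. Lean on these libraries where they do the work, as an engineer would, in place of code of your own. Each camera call takes 0.05 s, during which the arm holds its last target. There are 200 camera calls.

TASK

Load the plate on the TLC spotting stand: push the blue plate carrier flat along the bench into the stand's corner, snug against both the rear fence and the left side stop, without touching the white coating and without lifting the carrier. Then take the spotting head by its blue thumb grip, slide it along the rail from its parking end until its ball clicks into the notch of the red click stop, and finish while still holding the grip there, the head at rest in the notch. Leave the other things on the bench as they are.

Things in the scene. Friction and masses are not known exactly. Their poses are not given: they have to be found in the camera images.
- spotter: fixed white TLC spotting stand. Origin on the bench at the inner corner where the carrier belongs: x away from the robot, y left, z up. Fence face: plane x = 0, front of a 16 mm high base beam (x 0..50 mm, y -210..+150). Side stop face: plane y = 0, a bar 14 mm high (x -110..0 mm, y 0..14). The bench in front of the fence, right of the stop, is open
- rail_mid (a point): middle of the stand's aluminium rail, a bar 12 x 20 mm, 330 mm long along the stand's y, at x = 14 mm, y = -30 mm, z = 75 mm in the stand's frame. Its end posts (y -200 and +140 mm, x 0..34 mm, 18 mm wide) are 87 mm high
- carrier: loose blue square tray, 110 x 110 mm, 14 mm high, 0.36 to 0.6 kg with its plate. Origin at the centre of its underside, x and y along its sides. In place its origin is at x = -55, y = -55 mm in the stand's frame, axes parallel to the stand's. It starts in front of the fence and right of the corner, turned up to 0.3 rad from the stand's axes
- plate: white coated plate, 100 x 100 mm, fixed in the carrier, its top 2.5 mm below the carrier's rim. Origin 8 mm above the carrier's. Not to be touched
- head: spotting head on the rail, frame parallel to the stand's, origin at the centre of its thumb grip's foot, 95 mm above the bench, x = 14 mm in the stand's frame. Black carriage below the origin: 50 mm along the rail, x -17..+41 mm; capillary holder to x = -42 mm, clear of the carrier. Parked at the left (stand y +70..+100 mm); slides right (-y) to y = -160 mm, about 1 N friction
- head_grip (a point): middle of the head's blue thumb grip, 24 mm above the grip's foot, 119 mm above the bench. The grip is 18 mm (x) by 28 mm (y) by 38 mm high. Only the brass plunger barrel, 12 mm across, 26 mm behind the grip's centre, rises above the grip's foot, by 2.5 mm
- click_stop: red block, 26 mm long, with a black thumbscrew, fixed behind the rail, 25 to 85 mm right of the side stop face. Origin in its notch, midway between two steel pins, 72 mm above the bench; frame parallel to the stand's. The head's ball is in the notch when head and click stop have the same y along the rail
- notch (a point): the notch of the click stop (= its origin). Sliding from either side, the sprung ball meets the near pin 10 mm before the notch; it then takes about 8 N more until the ball is over that pin, 4.5 mm before the notch, whence it is drawn into the middle. About 7 N push it out again: the head can be pushed past the notch
- solvent_bottle: brown glass bottle, 64 mm across, 150 mm high, loose bystander. Origin at the centre of its underside
- capillary_beaker: small glass beaker of capillaries, 50 mm across, 50 mm high, loose bystander. Origin at the centre of its underside
- ferrule_bin: blue bin of small coloured parts, 160 x 110 x 60 mm, loose bystander. Origin at the centre of its underside
- vial_rack: grey rack of capped vials, 70 x 150 mm, 53 mm high, loose bystander. Origin at the centre of its underside
- developing_tank: glass developing tank with lid, 70 x 130 mm, 117 mm high, loose bystander. Origin at the centre of its underside
- spatula: steel laboratory spatula, 175 mm long, 4 mm thick, lying on the bench, loose bystander. Origin at the middle of its underside
- pencil: yellow pencil, 190 mm long, lying on the bench, loose bystander. Origin near the middle of its underside
Not all that is in view belongs to the job. What is meant by the carrier is not green, and is the larger of those in its own colour.

How it is judged:
On the way, in this order (a step that is already met when the one before it is completed fails the run):
1. the carrier sits in the stand's corner, within 4 mm of the fence and 4 mm of the side stop, square to them (x of carrier in the frame of spotter between -0.059 and -0.05 m and y of carrier in the frame of spotter between -0.059 and -0.05 m and angle between the x axis of carrier and the x axis of spotter, either way round below 0.05 rad and linear speed of carrier below 0.02 m/s), for 0.2 s.
2. the head's ball is in the notch of the click stop, within 2 mm, the grip held (y of head in the frame of click_stop between -0.002 and 0.002 m and contact force between the fingers and head above 2 N), for 0.2 s.
At the end, for the whole second after the job is handed in: The carrier is within 4 mm of both fence and side stop and 0.05 rad of square, at rest; the head is within 2 mm of the notch's middle, at rest, its grip still held between the fingers (over 2 N; point between the pads within 35 mm of the grip's middle, 18 mm seen from above) (all of step 2 and x of carrier in the frame of spotter between -0.059 and -0.05 m and y of carrier in the frame of spotter between -0.059 and -0.05 m and angle between the x axis of carrier and the x axis of spotter, either way round below 0.05 rad and linear speed of each of carrier, head below 0.01 m/s and distance between the grasp point and head_grip below 0.035 m and horizontal distance between the grasp point and head_grip below 0.018 m); the arm keeps its last pose, push and grip.
It fails at once if the white coating is touched by the robot (contact force between any of the fingers, the arm and plate above 0.3 N).
It fails at once if the carrier is lifted off the bench (10 mm) or tipped (0.15 rad) (height (world z) of carrier above 0.01 m or angle between carrier's own z axis and vertical above 0.15 rad).
It fails at once if another thing on the bench is disturbed (moved 20 mm) (distance of any of solvent_bottle, capillary_beaker, ferrule_bin, vial_rack, developing_tank, spatula, pencil from where it was at the start of the episode above 0.02 m).
It also fails if it takes over 64 s, if anything falls off the work surface, if the arm or the gripper's body presses on something with over 40 N, if the wrist force passes 120 N, or if a joint passes its speed limit or range.

## Working session

There is one attempt and no reset: what is moved stays moved. The work goes in short steps, Python scripts to look and compute and a tool call to move; the robot and the scene stay as the last step left them, time stands still between calls to the robot, and variables do not carry over. Pictures are saved under pics/ and viewed, at most 13 in all, crops included, and the job is handed in when it is done.

Besides the shell and the picture viewer there is one more tool, called after ">>>" by a JSON object that holds its "op" and its "data", one argument or row to a line. play_rows: Moves the arm, as the interface text tells. Its arguments: {"type":"object","properties":{"translation":{"type":"array","items":{"type":"array","items":{"type":"number"}}},"delta_rot":{"type":"array","items":{"type":"array","items":{"type":"number"}}},"grip":{"type":"array","items":{"type":"number"}},"squeeze":{"type":"number"}},"required":["translation","delta_rot","grip"]}

```bash
mkdir -p pics
cat > h.py <<'E'
import numpy as np, cv2
from plant import r
from scipy.spatial.transform import Rotation as R
def ray(c,px):
    K=np.array(c["intrinsics"]); d=np.array([(px[0]-K[0,2])/K[0,0],(px[1]-K[1,2])/K[1,1]])
    s=d.copy()
    for _ in range(20): s=d/(1+c["k1"]*(s@s))
    return np.array(c["eye"]), np.array(c["rotation"])@np.array([s[0],-s[1],-1])
def onz(c,px,z):
    e,d=ray(c,px); return e+d*(z-e[2])/d[2]
def proj(c,p):
    K=np.array(c["intrinsics"]); v=np.array(c["rotation"]).T@(np.array(p)-np.array(c["eye"]))
    s=np.array([v[0],-v[1]])/-v[2]; s=s*(1+c["k1"]*(s@s)); return np.array([K[0,0]*s[0]+K[0,2],K[1,1]*s[1]+K[1,2]])
E
python3 - <<'E'
from h import *
for n in ["scene","top"]:
    im=r.snapshot(n); cv2.imwrite(f"pics/{n}0.png",im)
    c=r.get_calibration(n); print(n,c["eye"],np.round(c["rotation"],3).tolist(),c["k1"])
    for t in ["carrier","plate","head","head_grip","click_stop","spotter"]:
        print(t,[(np.round(d["point"],3).tolist(),round(d["confidence"],2),proj(c,d["point"]).astype(int).tolist()) for d in r.look_for(n,t)])
E
```

```text
scene [ 1.37397566 -0.1294585   1.39324328] [0.199, 0.187, 0.655, 0.705] -0.15600342980892734Traceback (most recent call last):
  File "<stdin>", line 6, in <module>
  File "h.py", line 12, in proj
    K=np.array(c["intrinsics"]); v=np.array(c["rotation"]).T@(np.array(p)-np.array(c["eye"]))
                                   ~~~~~~~~~~~~~~~~~~~~~~~~~^^~~~~~~~~~~~~~~~~~~~~~~~~~~~~~~~
ValueError: matmul: Input operand 1 has a mismatch in its core dimension 0, with gufunc signature (n?,k),(k,m?)->(n?,m?) (size 3 is different from 4)
```

Rotation is a quaternion.

```bash
sed -i 's/np.array(c\["rotation"\])/R.from_quat(c["rotation"]).as_matrix()/' h.py
python3 - <<'E'
from h import *
for n in ["scene","top"]:
    im=r.snapshot(n); cv2.imwrite(f"pics/{n}0.png",im)
    c=r.get_calibration(n); print(n,c["eye"],np.round(c["rotation"],3).tolist(),c["intrinsics"])
    for t in ["carrier","plate","head","head_grip","click_stop","spotter"]:
        print(t,[(np.round(d["point"],3).tolist(),round(d["confidence"],2),proj(c,d["point"]).astype(int).tolist()) for d in r.look_for(n,t)])
s=r.get_state();print(s["clock"],s["tool_pos"],s["eef_rot"],s["contact_force"])
E
```

```text
scene [ 1.37397566 -0.1294585   1.39324328] [0.199, 0.187, 0.655, 0.705] [[510.09453191   0.         310.73867565]
 [  0.         510.09453191 206.73329514]
 [  0.           0.           1.        ]]
carrier [([0.386, -0.275, 0.016], 0.82, [246, 174]), ([0.379, -0.096, 0.009], 0.81, [300, 170]), ([0.538, -0.108, 0.012], 0.64, [299, 211])]
plate [([0.53, -0.105, 0.012], 0.76, [300, 209]), ([0.383, -0.276, 0.011], 0.76, [245, 175]), ([0.374, -0.102, 0.006], 0.7, [298, 170]), ([0.674, 0.428, 0.029], 0.18, [475, 234])]
head [([0.643, 0.172, 0.097], 0.61, [395, 220])]
head_grip [([0.646, 0.172, 0.094], 0.54, [395, 222])]
click_stop [([0.78, -0.162, 0.032], 0.37, [285, 280])]
spotter [([0.659, 0.074, 0.014], 0.91, [361, 240])]
top [ 0.30001439 -0.07697     1.66226554] [0.057, -0.064, -0.694, 0.715] [[519.98867431   0.         327.79840558]
 [  0.         519.98867431 207.64425936]
 [  0.           0.           1.        ]]
carrier [([0.374, -0.098, 0.007], 0.86, [328, 273]), ([0.378, -0.275, 0.016], 0.86, [384, 273]), ([0.53, -0.102, 0.015], 0.7, [331, 224]), ([0.774, 0.076, 0.022], 0.38, [278, 148])]
plate [([0.388, -0.275, 0.009], 0.82, [384, 270]), ([0.647, 0.076, 0.018], 0.73, [276, 186]), ([0.376, -0.092, 0.008], 0.71, [326, 272]), ([0.532, -0.104, 0.01], 0.56, [331, 223])]
head [([0.631, 0.172, 0.096], 0.55, [243, 185])]
head_grip [([0.636, 0.171, 0.094], 0.84, [244, 184])]
click_stop [([0.484, -0.525, 0.105], 0.43, [471, 239])]
spotter [([0.646, 0.076, 0.016], 0.66, [277, 187])]
0.8 [0.22412983 0.5834504  0.30275921] [ 1.82377609e-01  9.83228562e-01  4.23193489e-05 -4.86458077e-06] [-0.26327699  0.29990386 -0.308208  ]
```

View pics/top0.png

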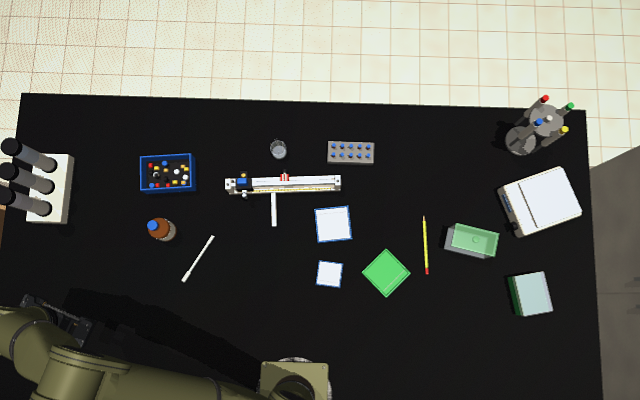

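View pics/scene0.png

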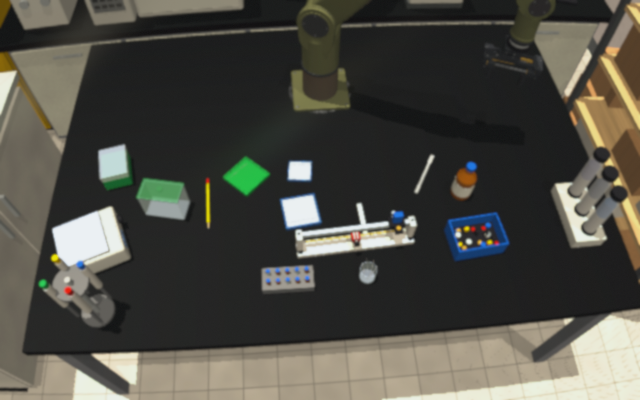

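Top view: the stand spans (226..341, 175..195), with the side stop bar at (274,208), the head at (243,184) and the red click stop at (285,177). Carrier candidates are the blue large tray (333,224), the blue small tray (329,273) and the green tray (386,273). The description picks the blue large one. I'll check it in a close crop.

Run:
```python
from h import *
im=cv2.imread("pics/top0.png")[160:295,215:365]; cv2.imwrite("pics/crop1.png",cv2.resize(im,None,fx=4,fy=4,interpolation=cv2.INTER_CUBIC))
c=r.get_calibration("top"); r.snapshot("top")
for d in r.silhouettes("top","carrier"):
    m=d["pixels"]; ys,xs=np.nonzero(m); pts=np.array([onz(c,(x,y),0.0135)[:2] for x,y in zip(xs,ys)],np.float32)
    print(round(d["confidence"],2),xs.mean(),ys.mean(),cv2.minAreaRect(pts*1000))
```

```text
0.87 385.2381335478681 272.3266291230893 ((383.03350830078125, -276.2644348144531), (112.11986541748047, 112.16768646240234), 46.092262268066406)
0.86 332.00929839391375 223.66863905325442 ((533.5989379882812, -103.39503479003906), (114.6098861694336, 112.64065551757812), 7.139692783355713)
0.85 328.3720136518771 273.580204778157 ((373.7518615722656, -97.6114273071289), (76.04285430908203, 77.00996398925781), 83.6070327758789)
```

View pics/crop1.png

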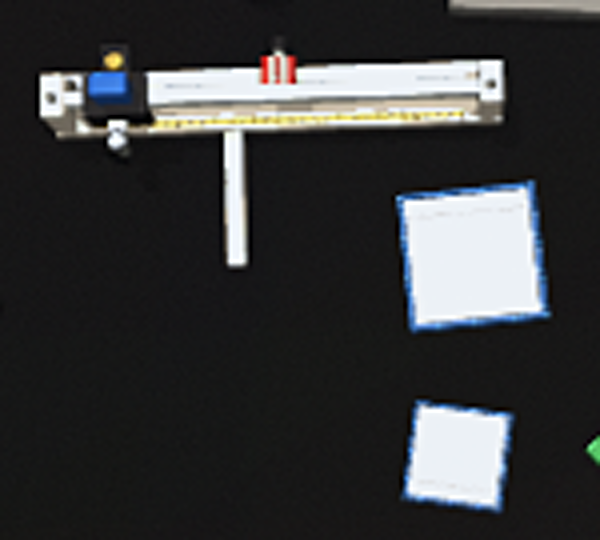

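The crop confirms the large blue-rimmed tray (472,255), about 113 mm on a side, as the carrier. The 76 mm one is the decoy. Next I go to a viewing pose with the wrist camera.

```bash
cat >> h.py <<'E'
def go(p,yaw_y=None):
    "print tool-frame shift to world TCP p and turn so tool y points at world angle yaw_y (deg), turning first"
    s=r.get_state(); Rt=R.from_quat(s["eef_rot"]); M=Rt.as_matrix()
    cur=np.degrees(np.arctan2(M[1,1],M[0,1]))
    t=0 if yaw_y is None else yaw_y-cur
    fin=np.array([[-0.,0,0]]); a=np.radians(cur+t); Y=np.array([np.cos(a),np.sin(a),0]); Z=np.array([0,0,-1.]); X=np.cross(Y,Z)
    T=np.c_[X,Y,Z]; dw=np.array(p)-s["tool_pos"]
    print("clock",s["clock"],"pos",np.round(s["tool_pos"],4),"cur yaw",round(cur,2),"F",np.round(s["contact_force"],1))
    print("rotvec tool deg",np.round(np.degrees(R.from_matrix(M.T@T).as_rotvec()),2),"then shift",np.round(T.T@dw,4), "before-turn shift",np.round(M.T@dw,4))
E
python3 - <<'E'
from h import *
c=r.get_calibration("wrist"); s=r.get_state(); T=R.from_quat(s["eef_rot"])
print(T.inv().apply(np.array(c["eye"])-s["tool_pos"]), T.inv().as_matrix()@R.from_quat(c["rotation"]).as_matrix(), c["intrinsics"],c["k1"])
tc=r.get_calibration("top")
for n,px,z in [("postR",(490,83),.087),("postL",(52,92),.087),("stopend",(247,265),.014),("stopend_l",(227,265),.014)]:
    print(n,onz(tc,(215+px[0]/4-.4,160+px[1]/4-.4),z))
go([0.50,-0.0,0.38],92)
E
```

```text
[ 0.07924012 -0.0011578  -0.08204546] [[-1.84271472e-04  9.51826757e-01  3.06636253e-01]
 [ 9.99999589e-01  4.47634667e-04 -7.88554043e-04]
 [-8.87827854e-04  3.06635982e-01 -9.51826448e-01]] [[305.15028931   0.         314.94711873]
 [  0.         305.15028931 206.2818212 ]
 [  0.           0.           1.        ]] -0.030912878140155177
postR [ 0.65796517 -0.11533527  0.087     ]
postL [0.64054532 0.2230032  0.087     ]
stopend [0.51993124 0.07319303 0.014     ]
stopend_l [0.51946477 0.08913141 0.014     ]
clock 0.9 pos [0.2241 0.5835 0.3028] cur yaw 68.99 F [ 0.1 -0.2  0.3]
rotvec tool deg [ 1.000e-02  0.000e+00 -2.301e+01] then shift [-0.2554 -0.5927 -0.0772] before-turn shift [-0.4668 -0.4457 -0.0773]
```

>>> {"op": "play_rows", "data": {
  "translation": [
    [0,0,-0.02],
    [0,0,-0.02],
    [0,0,-0.02],
    [-0.021,-0.047,-0.0015],
    [-0.021,-0.047,-0.0015],
    [-0.021,-0.047,-0.0015],
    [-0.021,-0.047,-0.0015],
    [-0.021,-0.047,-0.0015],
    [-0.021,-0.047,-0.0015],
    [-0.021,-0.047,-0.0015],
    [-0.021,-0.047,-0.0015],
    [-0.021,-0.047,-0.0015],
    [-0.021,-0.047,-0.0015],
    [-0.021,-0.047,-0.0015],
    [-0.021,-0.047,0],
    [0,0,0],
    [0,0,0]
  ],
  "delta_rot": [
    [0,0,-8],
    [0,0,-8],
    [0,0,-8],
    [0,0,0],
    [0,0,0],
    [0,0,0],
    [0,0,0],
    [0,0,0],
    [0,0,0],
    [0,0,0],
    [0,0,0],
    [0,0,0],
    [0,0,0],
    [0,0,0],
    [0,0,0],
    [0,0,0],
    [0,0,0]
  ],
  "grip": [1,1,1,1,1,1,1,1,1,1,1,1,1,1,1,1,1]
}}

```text
clock: 3.02
tool_pos: [0.5049, 0.034, 0.3792]
eef_rot: [-0.026, 1.0, 0.0, -0.0]
contact_force: [0.0, 0.5, -0.9]
opening: 1.002
finger_force: 0.0
```

Run:
```python
from h import *
c=r.get_calibration("wrist"); im=r.snapshot("wrist"); cv2.imwrite("pics/w1.png",im)
import json; json.dump({k:np.array(v).tolist() for k,v in c.items()},open("w1.json","w"))
for t in ["carrier","plate","head","head_grip","click_stop","spotter"]:
    print(t,[(np.round(d["point"],4).tolist(),round(d["confidence"],2),proj(c,d["point"]).astype(int).tolist()) for d in r.look_for("wrist",t)])
for d in r.silhouettes("wrist","carrier"):
    ys,xs=np.nonzero(d["pixels"]); pts=np.array([onz(c,(x,y),0.0135)[:2] for x,y in zip(xs,ys)],np.float32)
    print(round(d["confidence"],2),xs.mean(),ys.mean(),cv2.minAreaRect(pts*1000))
go([.5,0,.38])
```

```text
carrier [([0.5296, -0.104, 0.0114], 0.96, [222, 176]), ([0.3834, -0.2779, 0.01], 0.82, [94, 66]), ([0.3716, -0.0956, 0.0097], 0.69, [225, 62])]
plate [([0.3729, -0.0991, 0.011], 0.79, [222, 63]), ([0.3801, -0.2758, 0.0093], 0.74, [95, 63]), ([0.5319, -0.1077, 0.0134], 0.71, [220, 177])]
head [([0.6248, 0.1512, 0.0835], 0.92, [395, 263])]
head_grip [([0.6272, 0.153, 0.0865], 0.63, [396, 266])]
click_stop [([0.6756, 0.0498, 0.0734], 0.62, [320, 288])]
spotter [([0.643, 0.0644, 0.0172], 0.85, [329, 251])]
0.83 221.64558362529965 176.69739996312003 ((533.5601806640625, -105.35784912109375), (112.77072143554688, 113.67665100097656), 7.739608287811279)
clock 3.425 pos [0.505  0.0339 0.3793] cur yaw 93.05 F [ 0.4 -0.9 -0.6]
rotvec tool deg [ 0.01  0.01 -0.  ] then shift [ 0.0068 -0.0336 -0.0007] before-turn shift [ 0.0068 -0.0336 -0.0007]
```

View pics/w1.png

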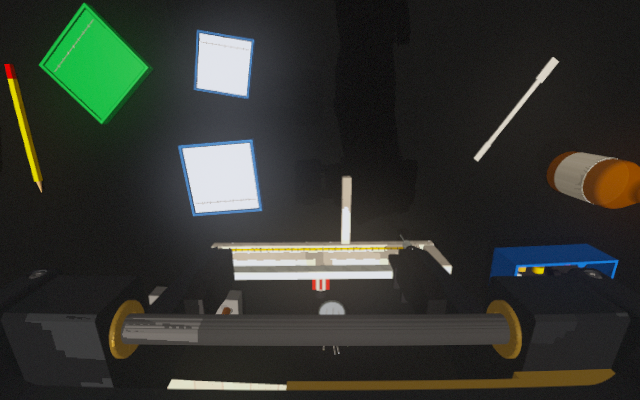

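The wrist view shows the carrier at (221,177), the side stop at (346,178..243) and the fence front edge along row ~243. The small blue decoy is at (224,64). The gripper hides the rear of the stand, so I zoom in.

Run:
```python
import cv2
im=cv2.imread("pics/w1.png")[165:300,200:460]; im=cv2.convertScaleAbs(im,alpha=1.3,beta=20)
cv2.imwrite("pics/w1c.png",cv2.resize(im,None,fx=3,fy=3,interpolation=cv2.INTER_CUBIC))
```

```text
(no output)
```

View pics/w1c.png

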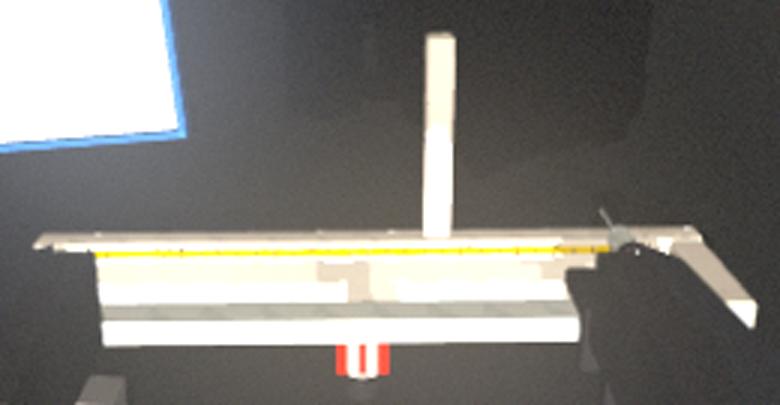

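```bash
cat > fit.py <<'E'
from h import *
import json
from scipy.optimize import least_squares
tc=r.get_calibration("top"); wc=json.load(open("w1.json"))
T=lambda x,y:(215+x/4-.375,160+y/4-.375); W=lambda x,y:(200+x/3-.33,165+y/3-.33)
obs=[(tc,T(490,83),(17,-200,87)),(tc,T(52,92),(17,140,87)),(tc,T(247,266),(-110,0,14)),(tc,T(227,266),(-110,14,14)),
(wc,W(425,34),(-110,0,0)),(wc,W(455,34),(-110,14,0)),(wc,W(424,235),(0,0,14)),(wc,W(451,235),(0,14,14)),
(wc,W(102,320),(8,-195,85)),(wc,W(104,346),(20,-195,85))]
def pt(v,s):
    s=np.array(s)/1000; a=v[2]; return np.array([v[0]+np.cos(a)*s[0]-np.sin(a)*s[1],v[1]+np.sin(a)*s[0]+np.cos(a)*s[1],s[2]])
f=lambda v:np.concatenate([proj(c,pt(v,s))-np.array(p) for c,p,s in obs])
if __name__=="__main__":
    s=least_squares(f,[.63,.07,.05],x_scale=[.01,.01,.01],loss="soft_l1"); v=s.x
    print(v,np.degrees(v[2])); print(f(v).reshape(-1,2).round(2).tolist())
    np.save("stand.npy",v)
    loc=lambda p:(lambda d:np.array([np.cos(v[2])*d[0]+np.sin(v[2])*d[1],-np.sin(v[2])*d[0]+np.cos(v[2])*d[1]])*1000)(np.array(p)[:2]-v[:2])
    print("carrier",loc([.5336,-.1044]))
    print("click from wrist (z 79)", [loc(onz(wc,W(x,362),.080)) for x in(336,362,388)])
    print("click from top", loc(onz(tc,T(278,70),.085)))
    im=cv2.imread("pics/top0.png"); hsv=cv2.cvtColor(im,cv2.COLOR_BGR2HSV); m=cv2.inRange(hsv,(100,120,60),(125,255,255)); m[:,:230]=0;m[:,256:]=0;m[:170]=0;m[198:]=0
    ys,xs=np.nonzero(m); print("grip px",xs.min(),xs.max(),ys.min(),ys.max(),xs.mean(),[loc(onz(tc,(x,ys.min()+2),.138)) for x in (xs.min()-.5,xs.mean(),xs.max()+.5)])
E
python3 fit.py
```

```text
[0.63032464 0.08320778 0.06539093] 3.7466242853583576
[[-0.03, -0.78], [-0.4, 0.73], [-0.9, -0.5], [-0.29, -0.34], [0.73, -1.34], [-0.17, -1.45], [0.85, 0.88], [0.57, 0.77], [-27.01, 0.89], [-26.61, -0.27]]
carrier [-108.77701947 -180.88641387]
click from wrist (z 79) [array([ 33.88314755, -48.45807935]), array([ 34.0615379 , -36.01753658]), array([ 34.24652614, -23.57438462])]
click from top [ 31.0638023  -35.93308436]
grip px 237 247 178 185 242.0493827160494 [array([ 14.73776926, 103.24350201]), array([14.15834761, 86.66837541]), array([13.58902062, 70.38346022])]
```

```bash
sed -i 's/^f=lambda.*/wt=np.ones((10,2)); wt[8:,0]=0\nf=lambda v:(wt*np.array([proj(c,pt(v,s))-np.array(p) for c,p,s in obs])).ravel()/' fit.py; python3 fit.py
```

```text
[0.63065273 0.08207425 0.06001619] 3.438674325175565
[[0.38, -0.53], [0.0, 0.39], [-0.73, -0.58], [-0.12, -0.45], [0.37, -1.17], [-0.54, -1.24], [0.13, 1.04], [-0.15, 0.96], [-0.0, 0.4], [-0.0, -0.76]]
carrier [-108.06275271 -180.31727959]
click from wrist (z 79) [array([ 33.8835892 , -47.12410013]), array([ 33.99511261, -34.68277825]), array([ 34.11321978, -22.23881176])]
click from top [ 30.9969664  -34.61443923]
grip px 237 247 178 185 242.0493827160494 [array([ 13.9231347 , 104.47238913]), array([13.432808  , 87.89438771]), array([12.95101601, 71.60664776])]
```

```bash
cat >> h.py <<'E'
def st(goal=None):
    s=r.get_state(); v=np.load("stand.npy"); M=R.from_quat(s["eef_rot"]).as_matrix(); a=v[2]; p=np.array(s["tool_pos"])
    C=np.array([[np.cos(a),np.sin(a),0],[-np.sin(a),np.cos(a),0],[0,0,1]])
    q=C@(p-[v[0],v[1],0])
    print("clock",round(s["clock"],2),"TCP stand mm",np.round(q*1000,1),"tool y in stand deg",round(np.degrees(np.arctan2(M[1,1],M[0,1])-a),2),"F stand",np.round(C@s["contact_force"],1),"open",s["opening"])
    if goal is not None: print("tool shift mm",np.round(1000*M.T@C.T@(np.array(goal)/1000-q),1))
E
python3 - <<'E'
from h import *
st([-187,-184,71])
v=np.load("stand.npy"); C=lambda w:(lambda d:(np.cos(v[2])*d[0]+np.sin(v[2])*d[1],-np.sin(v[2])*d[0]+np.cos(v[2])*d[1]))(np.array(w)-v[:2])
a=np.radians(7.4)
for sx in(-1,1):
  for sy in (-1,1): print(C([.5336+.055*(sx*np.cos(a)-sy*np.sin(a)),-.1044+.055*(sx*np.sin(a)+sy*np.cos(a))]))
b=np.radians(-6.4)
for sx in(-1,1):
  for sy in (-1,1): print("decoy",C([.3738+.0375*(sx*np.cos(b)-sy*np.sin(b)),-.0976+.0375*(sx*np.sin(b)+sy*np.cos(b))]))
E
```

```text
clock 3.42 TCP stand mm [-128.3  -40.5  379.3] tool y in stand deg 89.61 F stand [ 0.4 -0.9 -0.6] open 0.9959357094250173
tool shift mm [  57.7 -143.9  308.3]
(np.float64(-0.15913178173169634), np.float64(-0.23898545047349204))
(np.float64(-0.16673092359476108), np.float64(-0.1292482505686967))
(np.float64(-0.04939458182690095), np.float64(-0.23138630861042733))
(np.float64(-0.05699372368996569), np.float64(-0.12164910870563196))
decoy (np.float64(-0.31052345578904256), np.float64(-0.194485373652001))
decoy (np.float64(-0.29770786040915787), np.float64(-0.12058841488468038))
decoy (np.float64(-0.23662649702172198), np.float64(-0.20730096903188563))
decoy (np.float64(-0.22381090164183726), np.float64(-0.1334040102645651))
```

>>> {"op": "play_rows", "data": {
  "translation": [
    [0.0165,-0.036,0.02],
    [0.0165,-0.036,0.03],
    [0.0165,-0.036,0.03],
    [0.0165,-0.036,0.03],
    [0,0,0.04],
    [0,0,0.04],
    [0,0,0.04],
    [0,0,0.04],
    [0,0,0.02],
    [0,0,0.0],
    [0,0,0]
  ],
  "delta_rot": [
    [0,0,-0.4],
    [0,0,0],
    [0,0,0],
    [0,0,0],
    [0,0,0],
    [0,0,0],
    [0,0,0],
    [0,0,0],
    [0,0,0],
    [0,0,0],
    [0,0,0]
  ],
  "grip": [0.6,0.6,0.6,0.6,0.6,0.6,0.6,0.6,0.6,0.6,0.6]
}}

```text
clock: 4.8
tool_pos: [0.4479, -0.1142, 0.0898]
eef_rot: [-0.03, 1.0, -0.0, 0.001]
contact_force: [-0.2, 0.4, 0.1]
opening: 0.801
finger_force: 0.0
```

Run:
```python
from h import *
st([-195,-184,71]); im=r.snapshot("wrist"); cv2.imwrite("pics/w2.png",im)
```

```text
clock 4.8 TCP stand mm [-194.2 -184.9   89.8] tool y in stand deg 89.95 F stand [-0.2  0.4  0.1] open 0.800874040369351
tool shift mm [ 0.9  0.9 18.8]
```

View pics/w2.png

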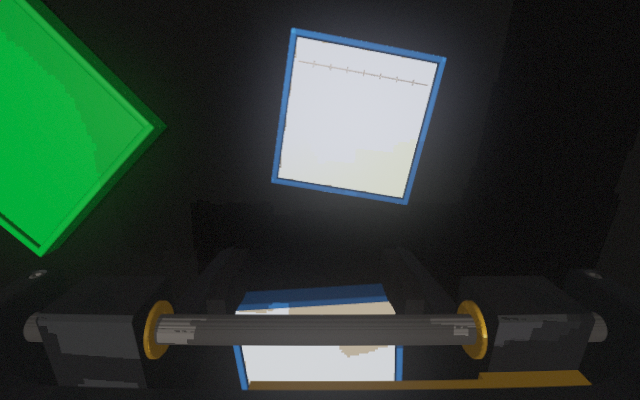

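The wrist view shows the fingers in the gap between the decoy (358,115) and the carrier (318,340), clear of both. Lower them and push toward the fence.

>>> {"op": "play_rows", "data": {
  "translation": [
    [0,0,0.01],
    [0,0,0.009],
    [-0.01,0,0],
    [-0.01,0,0],
    [-0.01,0,0],
    [-0.008,0,0],
    [-0.008,0,0],
    [-0.008,0,0],
    [-0.006,0,0],
    [-0.005,0,0]
  ],
  "delta_rot": [
    [0,0,0],
    [0,0,0],
    [0,0,0],
    [0,0,0],
    [0,0,0],
    [0,0,0],
    [0,0,0],
    [0,0,0],
    [0,0,0],
    [0,0,0]
  ],
  "grip": [0.6,0.6,0.6,0.6,0.6,0.6,0.6,0.6,0.6,0.6]
}}

```text
clock: 6.1
tool_pos: [0.5153, -0.1111, 0.0718]
eef_rot: [-0.029, 1.0, 0.001, -0.002]
contact_force: [-4.2, -0.7, 2.6]
opening: 0.799
finger_force: 2.1
```

Run:
```python
from h import *
st([-120,-184,71])
```

```text
clock 6.1 TCP stand mm [-126.7 -185.9   71.8] tool y in stand deg 89.94 F stand [-4.2 -0.4  2.6] open 0.7993314370824137
tool shift mm [-6.7  1.9  0.7]
```

Sliding friction is about 4 N. Continue until the fence contact shows in the force.

>>> {"op": "play_rows", "data": {
  "translation": [
    [-0.003,0,0],
    [-0.003,0,0],
    [-0.002,0,0],
    [-0.002,0,0]
  ],
  "delta_rot": [
    [0,0,0],
    [0,0,0],
    [0,0,0],
    [0,0,0]
  ],
  "grip": [0.6,0.6,0.6,0.6]
}}

```text
clock: 6.6
tool_pos: [0.5232, -0.1105, 0.0716]
eef_rot: [-0.03, 1.0, 0.0, -0.004]
contact_force: [-9.5, 0.3, 6.5]
opening: 0.796
finger_force: 4.5
```

Run:
```python
from h import *
st()
```

```text
clock 6.6 TCP stand mm [-118.8 -185.8   71.6] tool y in stand deg 89.96 F stand [-9.4  0.9  6.5] open 0.7961075040888284
```

>>> {"op": "play_rows", "data": {
  "translation": [
    [-0.002,0,0],
    [-0.001,0,0],
    [0,0,0]
  ],
  "delta_rot": [
    [0,0,0],
    [0,0,0],
    [0,0,0]
  ],
  "grip": [0.6,0.6,0.6]
}}

```text
clock: 6.98
tool_pos: [0.5236, -0.1106, 0.0714]
eef_rot: [-0.03, 1.0, 0.0, -0.007]
contact_force: [-11.8, -0.2, 7.9]
opening: 0.799
finger_force: 5.8
```

Run:
```python
from h import *
st()
im=r.snapshot("top"); c=r.get_calibration("top")
v=np.load("stand.npy")
for d in r.silhouettes("top","carrier"):
    ys,xs=np.nonzero(d["pixels"]); pts=np.array([onz(c,(x,y),0.0135)[:2] for x,y in zip(xs,ys)],np.float32)
    print(round(d["confidence"],2),xs.mean(),ys.mean(),cv2.minAreaRect(pts*1000))
```

```text
clock 6.97 TCP stand mm [-118.4 -185.9   71.4] tool y in stand deg 89.95 F stand [-11.8   0.5   7.9] open 0.7987327056698973
0.95 386.2047308319739 272.19494290375206 ((382.8507080078125, -276.49566650390625), (112.74300384521484, 112.07026672363281), 46.06763458251953)
0.7 323.29457364341084 194.10852713178295 ((626.4148559570312, -77.92274475097656), (27.60749626159668, 63.18141174316406), 6.587203025817871)
0.46 318.59090909090907 265.54545454545456 ((396.1807861328125, -65.68512725830078), (6.6998491287231445, 32.41606521606445), 83.60436248779297)
0.44 279.5805763073639 185.79989327641408 ((608.9765014648438, 59.81111145019531), (372.5210876464844, 167.001953125), 89.60123443603516)
0.21 243.26646706586826 183.46107784431138 ((653.5902099609375, 185.45614624023438), (86.59790802001953, 54.82160186767578), 3.3070149421691895)
```

Carrier is flush on the fence. Now I go around to its right side with the fingers shut.

>>> {"op": "play_rows", "data": {
  "translation": [
    [0.02,0,0],
    [0.015,0,-0.02],
    [0,-0.03,-0.03],
    [0,-0.03,0],
    [-0.03,-0.03,0],
    [-0.03,0,0],
    [-0.03,0,0],
    [0,0,0],
    [0,0,0]
  ],
  "delta_rot": [
    [0,0,0],
    [0,0,0],
    [0,0,0],
    [0,0,0],
    [0,0,0],
    [0,0,0],
    [0,0,0],
    [0,0,0],
    [0,0,0]
  ],
  "grip": [0.6,0.6,-1,-1,-1,-1,-1,-1,-1]
}}

```text
clock: 8.2
tool_pos: [0.5882, -0.197, 0.1212]
eef_rot: [-0.03, 1.0, 0.001, -0.002]
contact_force: [-0.1, -0.1, 0.2]
opening: 0.026
finger_force: 0.0
```

Run:
```python
from h import *
st([-58,-276,71]); im=r.snapshot("wrist"); cv2.imwrite("pics/w3.png",im)
c=r.get_calibration("top"); r.snapshot("top")
for d in r.silhouettes("top","carrier"):
    ys,xs=np.nonzero(d["pixels"]); pts=np.array([onz(c,(x,y),0.0135)[:2] for x,y in zip(xs,ys)],np.float32)
    print(round(d["confidence"],2),xs.mean(),ys.mean(),cv2.minAreaRect(pts*1000))
```

```text
clock 8.2 TCP stand mm [ -59.1 -276.1  121.2] tool y in stand deg 89.95 F stand [-0.1 -0.1  0.2] open 0.026239638571268313
tool shift mm [-1.4 -0.  50.2]
0.71 329.336387434555 209.60340314136127 ((585.155517578125, -106.06257629394531), (107.8198471069336, 109.27315521240234), 1.8017498254776)
0.66 328.765625 273.28472222222223 ((374.84039306640625, -98.27082824707031), (76.00334167480469, 76.43600463867188), 84.54881286621094)
0.59 243.17747440273038 183.82252559726962 ((652.9356079101562, 186.74041748046875), (80.68873596191406, 54.99643325805664), 31.823610305786133)
0.57 161.15831663326654 228.5871743486974 ((500.86688232421875, 440.8943786621094), (94.05606842041016, 65.77452850341797), 73.2843246459961)
```

View pics/w3.png

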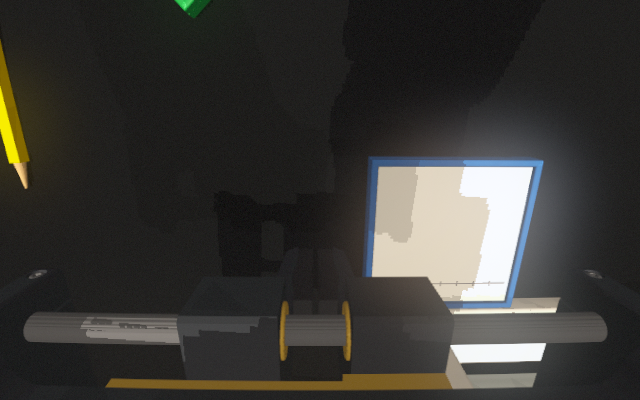

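The carrier (450,230) sits square at the fence and the shut fingers are 19 mm right of its side, clear. Lower and push left.

>>> {"op": "play_rows", "data": {
  "translation": [
    [0,0,0.025],
    [0,0,0.025],
    [0,0.01,0],
    [0,0.01,0],
    [0,0.01,0],
    [0,0.01,0],
    [0,0.01,0],
    [0,0.01,0],
    [0,0.01,0],
    [0,0.01,0],
    [0,0.01,0],
    [0,0.01,0],
    [0,0.01,0],
    [0,0.01,0],
    [0,0.008,0],
    [0,0.005,0],
    [0,0,0]
  ],
  "delta_rot": [
    [0,0,0],
    [0,0,0],
    [0,0,0],
    [0,0,0],
    [0,0,0],
    [0,0,0],
    [0,0,0],
    [0,0,0],
    [0,0,0],
    [0,0,0],
    [0,0,0],
    [0,0,0],
    [0,0,0],
    [0,0,0],
    [0,0,0],
    [0,0,0],
    [0,0,0]
  ],
  "grip": [-1,-1,-1,-1,-1,-1,-1,-1,-1,-1,-1,-1,-1,-1,-1,-1,-1]
}}

```text
clock: 10.48
tool_pos: [0.5803, -0.0626, 0.0713]
eef_rot: [-0.03, 1.0, 0.002, -0.002]
contact_force: [0.2, -1.8, 1.1]
opening: 0.006
finger_force: 0.5
```

Run:
```python
from h import *
st([-58,-127.5,71])
c=r.get_calibration("top"); r.snapshot("top")
for d in r.silhouettes("top","carrier")[:3]:
    ys,xs=np.nonzero(d["pixels"]); pts=np.array([onz(c,(x,y),0.0135)[:2] for x,y in zip(xs,ys)],np.float32)
    print(round(d["confidence"],2),xs.mean(),ys.mean(),cv2.minAreaRect(pts*1000))
```

```text
clock 10.47 TCP stand mm [ -59.  -141.4   71.3] tool y in stand deg 90.01 F stand [ 0.1 -1.8  1.1] open 0.005624047276408042
tool shift mm [-1.  13.9  0.4]
0.86 385.3863447127394 272.03580349708574 ((384.02752685546875, -275.21942138671875), (111.25654602050781, 110.54778289794922), 44.84452438354492)
0.81 294.1269113149847 212.84097859327218 ((576.8521118164062, 7.859291076660156), (110.84193420410156, 112.68199920654297), 1.7252854108810425)
```

>>> {"op": "play_rows", "data": {
  "translation": [
    [0,0.005,0],
    [0,0.004,0],
    [0,0.003,0],
    [0,0.002,0],
    [0,0.002,0],
    [0,0.001,0]
  ],
  "delta_rot": [
    [0,0,0],
    [0,0,0],
    [0,0,0],
    [0,0,0],
    [0,0,0],
    [0,0,0]
  ],
  "grip": [-1,-1,-1,-1,-1,-1]
}}

```text
clock: 11.32
tool_pos: [0.5794, -0.047, 0.0716]
eef_rot: [-0.03, 1.0, 0.001, -0.002]
contact_force: [-0.5, -1.6, -0.9]
opening: 0.003
finger_force: 0.9
```

Run:
```python
from h import *
st()
```

```text
clock 11.32 TCP stand mm [ -58.9 -125.8   71.6] tool y in stand deg 89.95 F stand [-0.6 -1.6 -0.9] open 0.0027132298863326745
```

>>> {"op": "play_rows", "data": {
  "translation": [
    [0,0.002,0],
    [0,0.002,0],
    [0,0.002,0],
    [0,0,0]
  ],
  "delta_rot": [
    [0,0,0],
    [0,0,0],
    [0,0,0],
    [0,0,0]
  ],
  "grip": [-1,-1,-1,-1]
}}

```text
clock: 11.82
tool_pos: [0.5794, -0.0444, 0.0716]
eef_rot: [-0.028, 1.0, -0.002, -0.002]
contact_force: [0.8, -6.4, -1.7]
opening: 0.004
finger_force: 3.8
```

Run:
```python
from h import *
st()
```

```text
clock 11.82 TCP stand mm [ -58.8 -123.2   71.6] tool y in stand deg 89.81 F stand [ 0.5 -6.4 -1.7] open 0.0035378225411152975
```

>>> {"op": "play_rows", "data": {
  "translation": [
    [0,0.002,0],
    [0,0.002,0],
    [0,0,0]
  ],
  "delta_rot": [
    [0,0,0],
    [0,0,0],
    [0,0,0]
  ],
  "grip": [-1,-1,-1]
}}

```text
clock: 12.2
tool_pos: [0.5793, -0.044, 0.0717]
eef_rot: [-0.027, 1.0, -0.004, -0.002]
contact_force: [2.7, -13.5, -0.3]
opening: 0.006
finger_force: 6.7
```

Run:
```python
from h import *
st()
c=r.get_calibration("top"); im=r.snapshot("top")
cv2.imwrite("pics/t3c.png",cv2.resize(im[160:260,215:365],None,fx=5,fy=5,interpolation=cv2.INTER_CUBIC))
for d in r.silhouettes("top","carrier")[:3]:
    ys,xs=np.nonzero(d["pixels"]); pts=np.array([onz(c,(x,y),0.0135)[:2] for x,y in zip(xs,ys)],np.float32)
    print(round(d["confidence"],2),xs.mean(),ys.mean(),cv2.minAreaRect(pts*1000))
```

```text
clock 12.2 TCP stand mm [ -58.8 -122.8   71.7] tool y in stand deg 89.65 F stand [  1.9 -13.6  -0.3] open 0.006028462340278499
0.79 385.32956381260095 272.2875605815832 ((383.0498352050781, -276.2801208496094), (112.12043762207031, 112.08465576171875), 46.09162521362305)
0.55 288.05389221556885 212.6546906187625 ((577.716552734375, 33.66877365112305), (108.83721923828125, 92.84268188476562), 2.5651841163635254)
```

View pics/t3c.png

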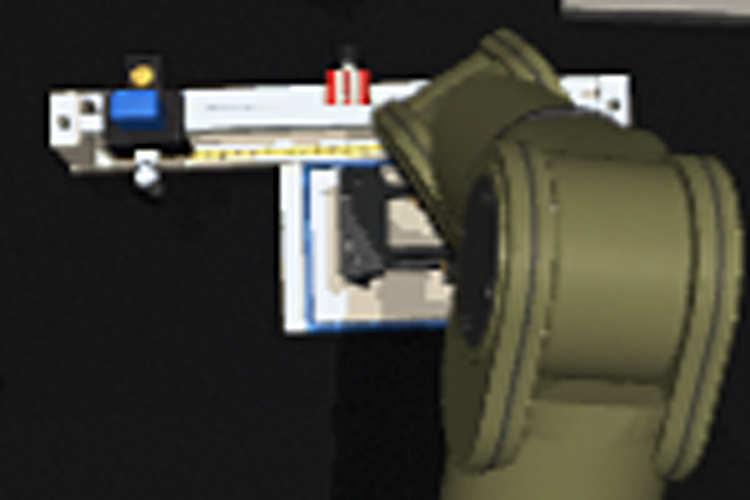

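The carrier lies flush with the side stop (310,250) and its near edge is level with the stop's end. One more fence push from the front will make it snug.

>>> {"op": "play_rows", "data": {
  "translation": [
    [0,-0.02,0],
    [0,-0.018,-0.02],
    [0.03,0,-0.03],
    [0.03,0,0],
    [0.03,0.032,0],
    [0,0.032,0],
    [0,0.032,0],
    [0,0,0.03],
    [0,0,0.02],
    [0,0,0]
  ],
  "delta_rot": [
    [0,0,0],
    [0,0,0],
    [0,0,0],
    [0,0,0],
    [0,0,0],
    [0,0,0],
    [0,0,0],
    [0,0,0],
    [0,0,0],
    [0,0,0]
  ],
  "grip": [-1,-1,-1,-1,0.4,0.4,0.4,0.4,0.4,0.4]
}}

```text
clock: 13.55
tool_pos: [0.4851, 0.0168, 0.0713]
eef_rot: [-0.03, 1.0, 0.001, -0.003]
contact_force: [0.5, 0.3, 0.2]
opening: 0.659
finger_force: 0.0
```

Run:
```python
from h import *
st([-118.4,-55,71])
```

```text
clock 13.55 TCP stand mm [-149.2  -56.4   71.3] tool y in stand deg 90.06 F stand [0.5 0.2 0.2] open 0.6592875983284381
tool shift mm [-30.8   1.4   0.1]
```

>>> {"op": "play_rows", "data": {
  "translation": [
    [-0.01,0,0],
    [-0.01,0,0],
    [-0.006,0,0],
    [-0.004,0,0],
    [-0.003,0,0],
    [-0.002,0,0],
    [0,0,0]
  ],
  "delta_rot": [
    [0,0,0],
    [0,0,0],
    [0,0,0],
    [0,0,0],
    [0,0,0],
    [0,0,0],
    [0,0,0]
  ],
  "grip": [0.4,0.4,0.4,0.4,0.4,0.4,0.4]
}}

```text
clock: 14.42
tool_pos: [0.5156, 0.0171, 0.0717]
eef_rot: [-0.03, 1.0, -0.0, -0.007]
contact_force: [-9.7, 0.3, 6.9]
opening: 0.701
finger_force: 4.6
```

Run:
```python
from h import *
st()
```

```text
clock 14.43 TCP stand mm [-118.7  -58.    71.7] tool y in stand deg 90.03 F stand [-9.6  0.9  6.9] open 0.701039950696688
```

>>> {"op": "play_rows", "data": {
  "translation": [
    [0.02,0,0],
    [0.015,0,-0.02],
    [0,0,-0.05],
    [0,0.02,-0.05],
    [0,0.02,-0.05],
    [0.01,0.02,-0.05],
    [0.01,0,-0.03],
    [0,0,0],
    [0,0,0]
  ],
  "delta_rot": [
    [0,0,0],
    [0,0,0],
    [0,0,0],
    [0,0,0],
    [0,0,0],
    [0,0,0],
    [0,0,0],
    [0,0,0],
    [0,0,0]
  ],
  "grip": [0.4,1,1,1,1,1,1,1,1]
}}

```text
clock: 15.55
tool_pos: [0.463, 0.0732, 0.3215]
eef_rot: [-0.029, 1.0, 0.0, -0.003]
contact_force: [0.8, 0.2, -0.4]
opening: 0.997
finger_force: 0.0
```

Run:
```python
from h import *
st([14,88,165])
v=np.load("stand.npy"); loc=lambda p:(lambda d:np.array([np.cos(v[2])*d[0]+np.sin(v[2])*d[1],-np.sin(v[2])*d[0]+np.cos(v[2])*d[1]])*1000)(np.array(p)[:2]-v[:2])
for n in ["wrist","top"]:
  c=r.get_calibration(n); im=r.snapshot(n); cv2.imwrite(f"pics/{n}4.png",im)
  for t in ["head_grip","click_stop"]:
    print(n,t,[(loc(d["point"]).round(1).tolist(),round(d["point"][2],3),round(d["confidence"],2),proj(c,d["point"]).astype(int).tolist()) for d in r.look_for(n,t)][:2])
  for d in r.silhouettes(n,"carrier")[:3]:
    ys,xs=np.nonzero(d["pixels"]); pts=np.array([onz(c,(x,y),0.0135)[:2] for x,y in zip(xs,ys)],np.float32)
    b=cv2.minAreaRect(pts*1000); print(round(d["confidence"],2),loc(np.array(b[0])/1000).round(1),b[1],b[2])
im=cv2.imread("pics/wrist4.png"); cv2.imwrite("pics/w4c.png",cv2.resize(im[80:400,150:550],None,fx=1.8,fy=1.8,interpolation=cv2.INTER_CUBIC))
```

```text
clock 15.55 TCP stand mm [-167.9    1.2  321.5] tool y in stand deg 89.91 F stand [ 0.8  0.2 -0.4] open 0.997291655512186
tool shift mm [-182.6   86.9  155.6]
wrist head_grip [([-1.2, 85.8], 0.087, 0.57, [383, 318])]
wrist click_stop []
0.9 [-266.2 -161.9] (78.96424865722656, 78.19705963134766) 83.70342254638672
0.82 [-268.2 -340. ] (116.9875259399414, 117.35021209716797) 45.98600769042969
0.8 [-56.  -55.4] (113.49466705322266, 108.86229705810547) 3.372677803039551
top head_grip [([7.1, 92.3], 0.094, 0.57, [242, 185])]
top click_stop []
0.95 [-267.9 -163.3] (75.27906799316406, 74.41072845458984) 82.90975952148438
0.76 [-54.5 -53.1] (110.98336791992188, 109.7409896850586) 1.932464361190796
0.56 [-268.5 -342.9] (108.35639953613281, 111.85541534423828) 45.603797912597656
```

View pics/w4c.png

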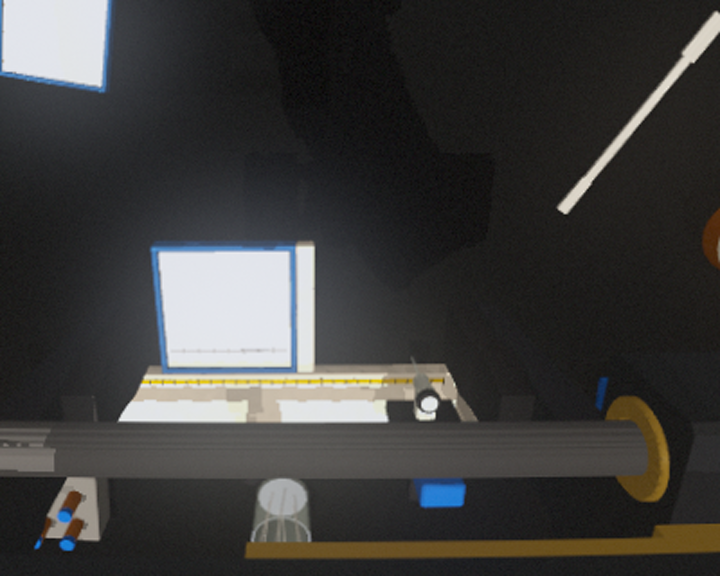

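The carrier sits squarely in the corner (225,310). The head grip is visible at (442,493). Now to the grip.

>>> {"op": "play_rows", "data": {
  "translation": [
    [-0.0365,0.0175,0.01],
    [-0.0365,0.0175,0.01],
    [-0.0365,0.0175,0.01],
    [-0.0365,0.0175,0.01],
    [-0.0365,0.0175,0.01],
    [0,0,0.03],
    [0,0,0.03],
    [0,0,0.03],
    [0,0,0.016],
    [0,0,0],
    [0,0,0]
  ],
  "delta_rot": [
    [0,0,0],
    [0,0,0],
    [0,0,0],
    [0,0,0],
    [0,0,0],
    [0,0,0],
    [0,0,0],
    [0,0,0],
    [0,0,0],
    [0,0,0],
    [0,0,0]
  ],
  "grip": [1,1,1,1,1,1,1,1,1,1,1]
}}

```text
clock: 17.32
tool_pos: [0.6402, 0.1725, 0.1667]
eef_rot: [-0.029, 1.0, 0.001, -0.001]
contact_force: [0.2, -0.0, 0.1]
opening: 1.0
finger_force: 0.0
```

Run:
```python
from h import *
st([14,88,165]); im=r.snapshot("top"); cv2.imwrite("pics/t5.png",im)
c=r.get_calibration("scene"); im=r.snapshot("scene"); cv2.imwrite("pics/s5c.png",cv2.resize(im[150:290,280:480],None,fx=4,fy=4,interpolation=cv2.INTER_CUBIC))
```

```text
clock 17.32 TCP stand mm [ 14.9  89.7 166.7] tool y in stand deg 89.94 F stand [ 0.2 -0.   0.1] open 0.9997572831082403
tool shift mm [ 0.9 -1.7  1.7]
```

View pics/s5c.png

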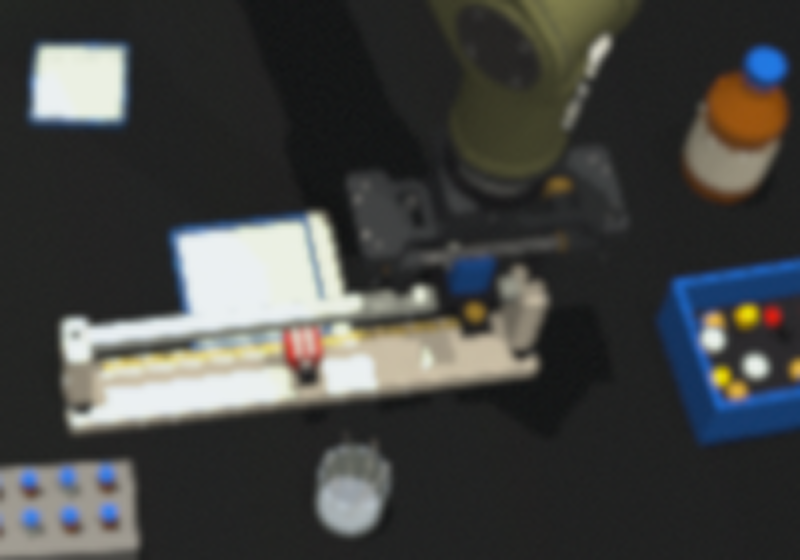

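The blue grip (472,273) is between the fingers. Close on it.

>>> {"op": "play_rows", "data": {
  "translation": [
    [0,0,0],
    [0,0,0],
    [0,0,0],
    [0,0,0],
    [0,0,0],
    [0,0,0]
  ],
  "delta_rot": [
    [0,0,0],
    [0,0,0],
    [0,0,0],
    [0,0,0],
    [0,0,0],
    [0,0,0]
  ],
  "grip": [-1,-1,-1,-1,-1,-1],
  "squeeze": 25
}}

```text
clock: 18.18
tool_pos: [0.6394, 0.1723, 0.1655]
eef_rot: [-0.03, 1.0, 0.001, -0.002]
contact_force: [0.4, 1.0, -0.2]
opening: 0.345
finger_force: 0.3
```

Run:
```python
from h import *
st(); print(r.get_state()["finger_force"])
```

```text
clock 18.18 TCP stand mm [ 14.2  89.5 165.5] tool y in stand deg 89.95 F stand [ 0.5  0.9 -0.2] open 0.34529216653684447
0.30103321390924975
```

>>> {"op": "play_rows", "data": {
  "translation": [
    [0,0,0],
    [0,0,0],
    [0,-0.005,0],
    [0,-0.01,0],
    [0,-0.01,0],
    [0,-0.01,0],
    [0,-0.01,0],
    [0,-0.01,0],
    [0,-0.01,0],
    [0,-0.01,0],
    [0,-0.01,0],
    [0,-0.01,0],
    [0,-0.005,0],
    [0,0,0]
  ],
  "delta_rot": [
    [0,0,0],
    [0,0,0],
    [0,0,0],
    [0,0,0],
    [0,0,0],
    [0,0,0],
    [0,0,0],
    [0,0,0],
    [0,0,0],
    [0,0,0],
    [0,0,0],
    [0,0,0],
    [0,0,0],
    [0,0,0]
  ],
  "grip": [-1,-1,-1,-1,-1,-1,-1,-1,-1,-1,-1,-1,-1,-1]
}}

```text
clock: 19.92
tool_pos: [0.6458, 0.0711, 0.1656]
eef_rot: [-0.029, 1.0, 0.0, -0.002]
contact_force: [3.1, -0.5, -0.5]
opening: 0.317
finger_force: 25.0
```

Run:
```python
from h import *
st(); print(r.get_state()["finger_force"])
```

```text
clock 19.93 TCP stand mm [ 14.4 -11.9 165.6] tool y in stand deg 89.89 F stand [ 3.1 -0.7 -0.5] open 0.3165624644827266
25.002389517612755
```

>>> {"op": "play_rows", "data": {
  "translation": [
    [0,-0.003,0],
    [0,-0.003,0],
    [0,-0.002,0],
    [0,0,0]
  ],
  "delta_rot": [
    [0,0,0],
    [0,0,0],
    [0,0,0],
    [0,0,0]
  ],
  "grip": [-1,-1,-1,-1]
}}

```text
clock: 20.42
tool_pos: [0.6462, 0.0641, 0.1656]
eef_rot: [-0.029, 1.0, 0.001, -0.002]
contact_force: [4.0, 0.5, -0.0]
opening: 0.312
finger_force: 25.0
```

>>> {"op": "play_rows", "data": {
  "translation": [
    [0,-0.002,0],
    [0,-0.001,0],
    [0,0,0]
  ],
  "delta_rot": [
    [0,0,0],
    [0,0,0],
    [0,0,0]
  ],
  "grip": [-1,-1,-1]
}}

```text
clock: 20.8
tool_pos: [0.6464, 0.0612, 0.1656]
eef_rot: [-0.029, 1.0, 0.001, -0.002]
contact_force: [5.1, 0.8, 0.2]
opening: 0.317
finger_force: 25.0
```

>>> {"op": "play_rows", "data": {
  "translation": [
    [0,-0.002,0],
    [0,0,0],
    [0,0,0]
  ],
  "delta_rot": [
    [0,0,0],
    [0,0,0],
    [0,0,0]
  ],
  "grip": [-1,-1,-1]
}}

```text
clock: 21.18
tool_pos: [0.6465, 0.0593, 0.1655]
eef_rot: [-0.03, 1.0, 0.001, -0.002]
contact_force: [5.8, -0.4, -1.0]
opening: 0.318
finger_force: 25.0
```

>>> {"op": "play_rows", "data": {
  "translation": [
    [0,-0.002,0],
    [0,0,0],
    [0,0,0]
  ],
  "delta_rot": [
    [0,0,0],
    [0,0,0],
    [0,0,0]
  ],
  "grip": [-1,-1,-1]
}}

```text
clock: 21.55
tool_pos: [0.6465, 0.0586, 0.1656]
eef_rot: [-0.03, 1.0, 0.002, -0.002]
contact_force: [4.5, 3.0, -1.5]
opening: 0.315
finger_force: 25.0
```

Pin contact came at stand y ≈ -24.4, so the notch is at ≈ -34.5 (world y ≈ 0.049), agreeing with the vision estimate.

>>> {"op": "play_rows", "data": {
  "translation": [
    [0,-0.002,0],
    [0,0,0],
    [0,0,0]
  ],
  "delta_rot": [
    [0,0,0],
    [0,0,0],
    [0,0,0]
  ],
  "grip": [-1,-1,-1]
}}

```text
clock: 21.92
tool_pos: [0.6465, 0.0581, 0.1656]
eef_rot: [-0.03, 1.0, 0.003, -0.002]
contact_force: [5.7, 5.4, -2.2]
opening: 0.315
finger_force: 25.0
```

>>> {"op": "play_rows", "data": {
  "translation": [
    [0,-0.002,0],
    [0,0,0],
    [0,0,0]
  ],
  "delta_rot": [
    [0,0,0],
    [0,0,0],
    [0,0,0]
  ],
  "grip": [-1,-1,-1]
}}

```text
clock: 22.3
tool_pos: [0.6466, 0.0567, 0.1656]
eef_rot: [-0.031, 1.0, 0.003, -0.002]
contact_force: [4.7, 6.8, -2.7]
opening: 0.316
finger_force: 25.0
```

>>> {"op": "play_rows", "data": {
  "translation": [
    [0,-0.001,0],
    [0,0,0],
    [0,0,0]
  ],
  "delta_rot": [
    [0,0,0],
    [0,0,0],
    [0,0,0]
  ],
  "grip": [-1,-1,-1]
}}

```text
clock: 22.68
tool_pos: [0.6469, 0.053, 0.1656]
eef_rot: [-0.03, 1.0, 0.001, -0.002]
contact_force: [4.9, 0.4, -0.3]
opening: 0.316
finger_force: 25.0
```

>>> {"op": "play_rows", "data": {
  "translation": [
    [0,-0.001,0],
    [0,0,0],
    [0,0,0]
  ],
  "delta_rot": [
    [0,0,0],
    [0,0,0],
    [0,0,0]
  ],
  "grip": [-1,-1,-1]
}}

```text
clock: 23.05
tool_pos: [0.6471, 0.0498, 0.1656]
eef_rot: [-0.029, 1.0, -0.0, -0.002]
contact_force: [4.7, -2.0, -0.6]
opening: 0.316
finger_force: 25.0
```

>>> {"op": "play_rows", "data": {
  "translation": [
    [0,-0.001,0],
    [0,0,0],
    [0,0,0]
  ],
  "delta_rot": [
    [0,0,0],
    [0,0,0],
    [0,0,0]
  ],
  "grip": [-1,-1,-1]
}}

```text
clock: 23.42
tool_pos: [0.6471, 0.0496, 0.1656]
eef_rot: [-0.029, 1.0, 0.0, -0.002]
contact_force: [5.0, -0.6, 0.1]
opening: 0.313
finger_force: 25.0
```

>>> {"op": "play_rows", "data": {
  "translation": [
    [0,-0.001,0],
    [0,0,0],
    [0,0,0]
  ],
  "delta_rot": [
    [0,0,0],
    [0,0,0],
    [0,0,0]
  ],
  "grip": [-1,-1,-1]
}}

```text
clock: 23.8
tool_pos: [0.6471, 0.0494, 0.1656]
eef_rot: [-0.03, 1.0, 0.001, -0.002]
contact_force: [4.8, -0.2, 0.1]
opening: 0.317
finger_force: 25.0
```

>>> {"op": "play_rows", "data": {
  "translation": [
    [0,0,0],
    [0,0,0],
    [0,0,0],
    [0,0,0]
  ],
  "delta_rot": [
    [0,0,0],
    [0,0,0],
    [0,0,0],
    [0,0,0]
  ],
  "grip": [-1,-1,-1,-1]
}}

```text
clock: 24.3
tool_pos: [0.6471, 0.0494, 0.1656]
eef_rot: [-0.03, 1.0, 0.001, -0.002]
contact_force: [5.1, 0.4, -1.2]
opening: 0.312
finger_force: 25.0
```

Run:
```python
from h import *
st(); r.snapshot("scene"); im=r.snapshot("scene"); cv2.imwrite("pics/s6c.png",cv2.resize(im[150:290,280:480],None,fx=4,fy=4,interpolation=cv2.INTER_CUBIC))
```

```text
clock 24.3 TCP stand mm [ 14.5 -33.6 165.6] tool y in stand deg 89.95 F stand [ 5.1  0.1 -1.2] open 0.31171852232688657
```

View pics/s6c.png

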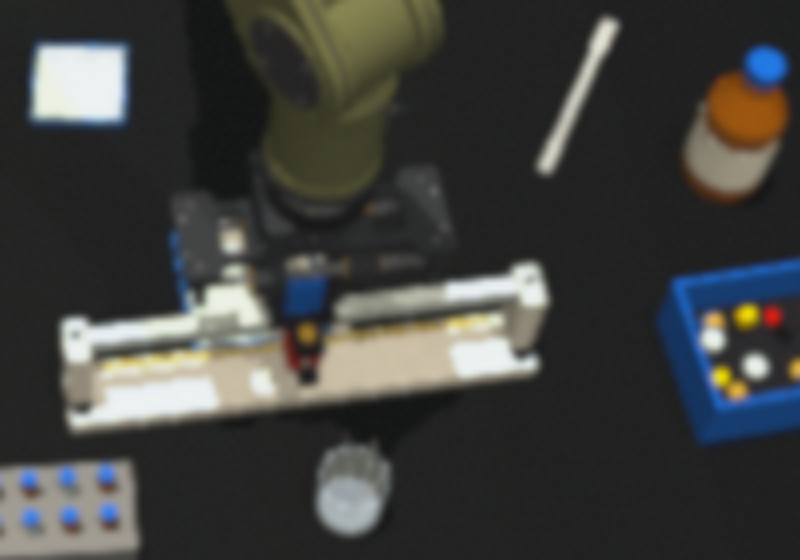

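The head's brass plunger (307,333) lines up with the click stop, the grip is held and the carrier is in place. Handing in.

```bash
python3 -c "
from plant import r
print(r.finish_job())"
```

```text
the job is handed in; nothing more can be done
None
```

I handed the job in at about 24 s with the carrier snug in the corner, and the head clicked into the notch and held at 25 N; the hand-in returned no verdict.

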